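# Lock a valve plate on the lapping fixture with the quarter-turn hold-down

## Task

Clamp the round valve plate that lies ready on the lapping fixture: take the T-handled hold-down from its black stand, pass its toggle bar down through the slot of the receptacle in the plate's bore, press it down gently against its spring, turn it a quarter turn and let it up so that the toggle seats under the receptacle and holds the plate. The plate is a lapped part, so feel for the slot with light pressure, never press on it with more than 25 N, nor press or pull on the receptacle with more than 35 N, keep the gripper itself off both, and leave the plate where it lies and the other things on the bench undisturbed.

Things in the scene. Friction and masses are not known exactly. Their poses are not given: they have to be found in the camera images.
- handle (a point): Centre of the hold-down's handle, a dark upright steel bar 60 mm long (own x), 12 mm wide (own y), 26 mm high. Own z is the hold-down's axis, up. Below the bar a neck 11 mm thick reaches to 23 mm below this centre, then a shank 8 mm thick. About 0.3 kg in all. It starts upright in one of the two bores of the stand, hanging by its flange, the toggle bar down in the bore.
- flange (a point): Centre of the flat underside of the hold-down's aluminium spring cup: flange 72 mm across, 5 mm thick, with a sleeve 24 mm across up to 18 mm above this point. Hanging free it is 53 mm below handle; it slides up the shank by at most 10 mm against a spring (4 N to start, then 1.2 N per mm, rigid at the end).
- toggle (a point): Centre of the toggle bar at the foot of the hold-down, 60 mm below handle: a steel cross bar 25 mm long (own x, same direction as the handle), 8 mm wide (own y), 6 mm high.
- holddown: The whole hold-down; origin at the underside of its toggle bar, 63 mm below handle, z up. Lifted without being locked, it comes straight out again; locked, it cannot be pulled up or turned.
- fixture: Lapping fixture: dark cast-iron block 160 x 160 mm, 30 mm high, fixed to the bench; origin at the centre of its underside, z up. The valve plate lies on it between three small buttons, top face 40 mm above the origin. In the plate's bore stands a steel receptacle block, 34 mm (fixture x) by 29 mm (fixture y), whose slot runs along fixture x.
- bore (a point): Fixed point on the fixture's axis at the height of the receptacle's top face (39 mm above the fixture's origin, 1 mm below the plate's top). The receptacle is centred here in fixture x, but it floats in fixture y: its slot's centre may be up to 6 mm to either side of this point, held by 4 N of friction. That offset is not measured: see or feel it.
- seat (a point): Fixed point on the fixture's axis, 9 mm below bore. The slot, 28 mm long (fixture x) and 9.5 mm wide, goes through the receptacle's head, 9 mm thick, into an open well 24 mm deep. Under the head a V-groove 3 mm deep, 15 mm wide at the mouth, runs along fixture y. Locked, the toggle bar lies in it, its centre at this height; cup force then about 8 N.
- plate: The valve plate on the fixture: a flat steel ring 140 mm across, 10 mm thick, bore 56 mm, with a ring of dark ports; loose, origin at the centre of its underside. To turn the toggle under the head, its centre must be at least 3 mm, best 5 mm, below seat; the cup then presses on this plate with 11 to 14 N (it bottoms out 7 mm below, 16 N). Either way of turning will do.
- stand: Black plastic stand 85 mm (own x) by 180 mm (own y), 30 mm high, fixed; origin at the centre of its underside. Two bores 34 mm wide, 45 mm to either side of the origin along own y: one holds the hold-down, the other the plug gauge.
- gauge_mid (a point): Brass plug gauge in the other bore of the stand: a round handle 20 mm across rising 53 mm above the stand, with a 48 mm collar; this point is on its axis 18 mm above the stand's top. Bystander.
- reject: Rejected valve plate, same as the other, flat on the bench by the scrap bin; origin at the centre of its underside. Bystander.
- bronze_ring: Bronze lap ring, 92 mm across, 16 mm high, flat on the bench; origin at the centre of its underside. Bystander.
- steel_ring: Steel lap ring, 80 mm across, 14 mm high, flat on the bench; origin at the centre of its underside. Bystander.
- tray: Grey plastic reed tray 200 x 150 mm, 32 mm high; origin at the centre of its underside. Bystander.
- jar: White jar of lapping paste 68 mm across, 75 mm high; origin at the centre of its underside. Bystander.
- brush: Hand brush lying on the bench. Bystander.
Things that resemble listed ones, but are neither listed nor needed, are in the scene too. What is shaped like the holddown but purple is not meant. What is shaped like the fixture but red is not meant.

How it is judged:
By the outcome, as a careful person would: the job done as asked, in the order asked, and still so for the second after the job is handed in, with the robot touching nothing.
It also fails if it takes over 67 s, if anything falls off the work surface, if the arm or the gripper's body presses on something with over 40 N, if the wrist force passes 120 N, or if a joint passes its speed limit or range.

## Robot

A 6-joint arm with a two-finger parallel gripper is mounted at the origin on the work surface. World frame = base frame: x ahead of the robot, y to its left, z up, the work surface at z = 0. Lengths are in mm, angles in degrees, forces in N, time in s.
With the tool pointing down it reaches from about 300 to 850 mm from the base axis. Payload 4.2 kg.
Tool frame: the origin (TCP) lies on the centre line of the jaws, within the pads' length; the fingertips stand 14 mm ahead of it and the grasp point (between the pads) lies 5 mm behind it (env.finger_overhang is the z of the fingertips in the tool frame, in mm); z points along the fingers, y is the line along which they close (so a half turn about z gives the same grasp; the last joint's range is limited). The gripper opens to 91 mm and grips with 3 to 60 N. Pads are 32 mm wide; open, the fingers measure 118 mm over their backs; the gripper's body (76 mm by 178 mm) begins 60 mm behind the grasp point.
Start: joints at [62.395, 18.312, 89.639, -0, 72.044, -1.146], TCP at [256.201, 514.784, 227.976] pointing down, gripper open.
Joint ranges: [-177.97, 177.97], [-48.28, 115.42], [12.27, 149.76], [-77.06, 257.06], [2.81, 150.46], [-146.56, 146.56]. Speed limits (degrees/s): [147.25, 147.25, 180, 180, 180, 180].

## Interface

Orientations are given as [roll, pitch, yaw] about the fixed x, y, z axes, in that order (R = Rz(yaw) Ry(pitch) Rx(roll)).
In Python, from workcell import sensors, viewer, env gives the robot as it stands. The module is installed in compiled form; this text tells all that it offers.
- The arm moves only by the tool step_arm, never from a script. Its argument "plan" is one flat list of numbers, 6 for each row, row after row: the shift along the tool's x, y, z in cm, then the turn, a rotation vector about the tool's x, y, z in rad. In form: [x, y, z, wx, wy, wz, x, y, z, wx, wy, wz, ...]. A call has 1 to 5 rows; each row shifts and turns the commanded pose from where the row before left it, along the tool's axes as they then stand; what a row does not reach is not made up. A row lasts 1/12 s, in which the tool goes at most 41.7 mm and 7.16 degrees, less where a joint would pass 70% of its speed; a pose out of reach is approached as far as the arm can. A call is refused whole if a number of a shift passes 4.17 or a number of a turn 0.125, either way. A call with a gripper value outside its range is refused whole. "hand" is the finger opening in cm, from 0 to 9.12, set as the call begins (left out, the last holds). The fingers move at their own pace and stop on an object; "newtons" is the grip in N (left out, the last holds). Time passes only in rows, so rows that do not move let the fingers close. It gives the time, the measured TCP pose, the force, the opening and the grip force at its end, in the units of the state.
- sensors.state(): the state, without advancing time (a new reading comes with each control period).
- viewer.grab_frame(name): name is "scene" or "top"; returns a dict with "img" (384x512x3 uint8, red, green, blue), "fx", "fy", "cx", "cy" (pixels), "position" and "attitude" of the camera in the world. Camera axes: x right, y down, z forward; pixel columns grow to the right and rows downward; lengths in mm; the calibration is good to about 2 mm. A picture is of the moment at which its call begins. There is no depth.
- env.job_done(): hands the job in; it is judged then, once.
Trained networks look in a picture, given as the dict that the camera call returned (one of the last four; its "shot" number tells which), for a name from the list of things; names that differ only in an ending like _2 or _b are one class to them, and where a whole thing is asked for, a point or a joint stands for the part that bears it (a point fixed in the world has none). Each returns a list of dicts, best first, with "score" (0 to 1); they miss things now and then, are a little off and sometimes report something else, mostly with a low value. They report only what shows in the picture. A call takes as long as a camera call. They do not tell look-alikes from the thing itself.
- viewer.boxes_of(name, picture): "location" ([column, row] in pixels, amid what is visible of it).
- viewer.pinpoint(name, picture): "location" ([column, row] in pixels: a listed point, or the origin of a listed thing).
The state is a dict: "time_s": time; "qpos": joint angles; "qvel": joint speeds; "effort": joint torques, N m; "ee_pos": TCP position; "ee_rot": TCP orientation; "force": force on the tool from outside, world axes, zero at the start; "torque": the same for the moment, N m; "gripper_width": finger opening in mm; "gripper_force": force on a finger pad.
Only numpy, scipy, OpenCV 4.12 (cv2) and the standard library are available. Lean on these libraries where they do the work, as an engineer would, in place of code of your own. Each camera call takes 0.05 s, during which the arm holds its last target. There are 200 camera calls.

## Working session

There is one attempt and no reset: what is moved stays moved. The work goes in short steps, Python scripts to look and compute and a tool call to move; the robot and the scene stay as the last step left them, time stands still between calls to the robot, and variables do not carry over. Pictures are saved under pics/ and viewed, at most 10 in all, crops included, and the job is handed in when it is done.

Besides the shell and the picture viewer there is one more tool, called after "Request:" in YAML: its name, and indented under it one key for each argument. step_arm: Moves the arm, as the interface text tells. Its arguments: {"type":"object","properties":{"plan":{"type":"array","items":{"type":"number"}},"hand":{"type":"number"},"newtons":{"type":"number"}},"required":["plan"]}

```bash
mkdir -p pics
cat > h.py <<'E'
import numpy as np, cv2, json
from workcell import sensors, viewer, env
from scipy.spatial.transform import Rotation as R
def Rm(att):
    a=np.array(att,float)
    if a.shape==(3,3): return a
    if a.size==4: return R.from_quat(a).as_matrix()
    return R.from_euler('xyz',a,degrees=True).as_matrix()
def ray(p,uv):
    d=np.array([(uv[0]-p['cx'])/p['fx'],(uv[1]-p['cy'])/p['fy'],1.])
    return np.array(p['position'],float),Rm(p['attitude'])@d
def atz(p,uv,z):
    o,d=ray(p,uv); return o+d*(z-o[2])/d[2]
def proj(p,X):
    c=Rm(p['attitude']).T@(np.array(X,float)-np.array(p['position'],float))
    return np.array([p['fx']*c[0]/c[2]+p['cx'],p['fy']*c[1]/c[2]+p['cy']])
def tri(p,a,q,b):
    o1,d1=ray(p,a);o2,d2=ray(q,b)
    d1/=np.linalg.norm(d1);d2/=np.linalg.norm(d2)
    t=np.linalg.lstsq(np.c_[d1,-d2],o2-o1,rcond=None)[0]
    x,y=o1+d1*t[0],o2+d2*t[1]
    return (x+y)/2,np.linalg.norm(x-y)
def save(p,n): cv2.imwrite('pics/'+n,p['img'][:,:,::-1])
E
cat > a.py <<'E'
from h import *
P={n:viewer.grab_frame(n) for n in('scene','top')}
for n,p in P.items():
    print(n,p['img'].shape,p['fx'],p['cx'],p['cy'],p['position'],p['attitude'])
    for t in['handle','flange','holddown','fixture','bore','stand','gauge_mid','plate']:
        print(t,[(np.round(r['location']).tolist(),round(r['score'],2)) for r in viewer.pinpoint(t,p)[:3]])
im=np.hstack([cv2.resize(p['img'],(800,600),interpolation=cv2.INTER_CUBIC) for p in P.values()])
cv2.imwrite('pics/s1.png',im[:,:800,::-1]);cv2.imwrite('pics/t1.png',im[:,800:,::-1])
print(sensors.state(),env.finger_overhang)
E
python3 a.py
```

```text
scene (384, 512, 3) 383.8663870425667 261.1167124675721 196.7126045512823 [1076.38645239 -686.50458713 1011.5980185 ] [-136.86446021   -0.61577528   39.19890079]
handle [([215.0, 252.0], 0.93), ([243.0, 279.0], 0.55), ([305.0, 176.0], 0.53)]
flange [([241.0, 292.0], 0.88), ([212.0, 263.0], 0.56)]
holddown [([242.0, 292.0], 0.65), ([212.0, 268.0], 0.64)]
fixture [([239.0, 172.0], 0.91), ([304.0, 186.0], 0.64)]
bore [([237.0, 164.0], 0.88), ([305.0, 175.0], 0.58)]
stand [([222.0, 256.0], 0.6)]
gauge_mid [([222.0, 234.0], 0.52)]
plate [([301.0, 179.0], 0.74)]
top (384, 512, 3) 484.34359270189293 254.6145126924788 192.65286482786058 [ 394.03071799    5.0338673  1450.67131666] [-174.96755838   -1.30362192  -89.48811842]
handle [([341.0, 138.0], 0.83), ([338.0, 175.0], 0.81)]
flange [([336.0, 143.0], 0.89), ([336.0, 181.0], 0.87)]
holddown [([337.0, 138.0], 0.91), ([338.0, 178.0], 0.65)]
fixture [([210.0, 256.0], 0.95), ([180.0, 177.0], 0.6)]
bore [([214.0, 259.0], 0.7)]
stand [([320.0, 188.0], 0.83)]
gauge_mid [([311.0, 184.0], 0.5)]
plate [([176.0, 174.0], 0.76)]
{'time_s': 0.9, 'qpos': array([ 6.23945157e+01,  1.83093573e+01,  8.96383921e+01, -1.25867466e-03,
        7.20434909e+01, -1.14402314e+00]), 'qvel': array([ 0.02294383,  0.00123541, -0.06922105,  0.03916158,  0.01966571,
       -0.0095475 ]), 'effort': array([ 1.23564519e-04, -4.12340641e+01, -2.32227749e+01,  7.28977891e-02,
        3.75536748e-02,  7.21420044e-07]), 'ee_pos': array([256.2147373 , 514.78244533, 228.00556646]), 'ee_rot': array([1.79991266e+02, 1.37207968e-03, 1.53538927e+02]), 'force': array([-0.07706055, -0.97079012, -0.24260444]), 'torque': array([-0.00186425, -0.02184979, -0.02713478]), 'gripper_force': 0.0, 'gripper_width': 91.3000927884632} 14.0
```

View pics/s1.png

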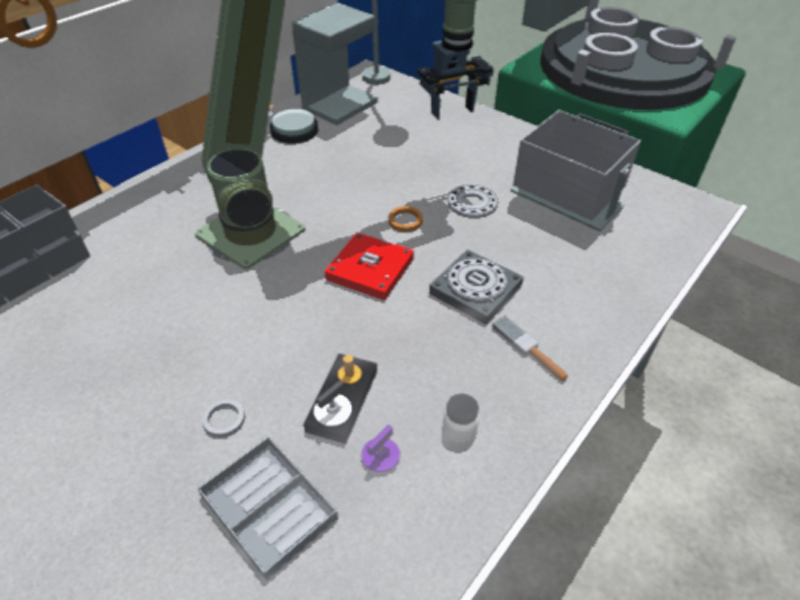

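View pics/t1.png

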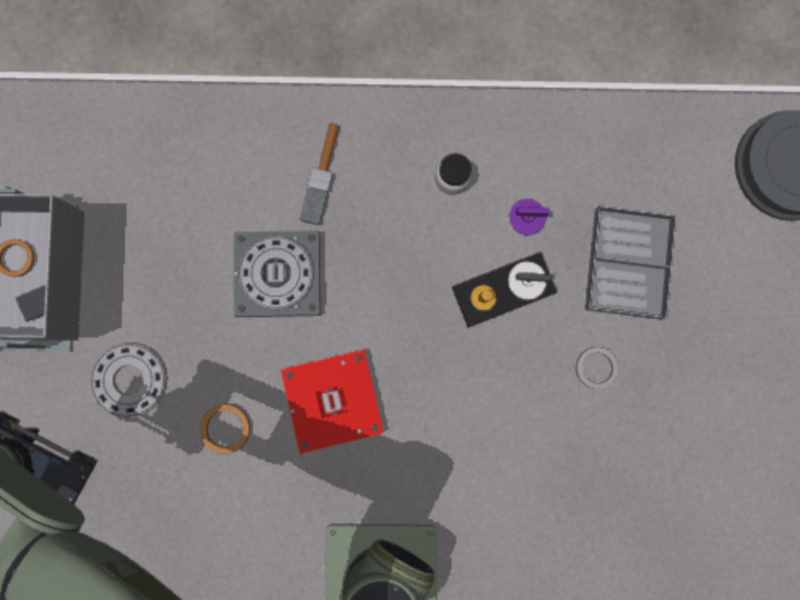

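```bash
cat > b.py <<'E'
from h import *
P={n:viewer.grab_frame(n) for n in('scene','top')}
p,q=P['top'],P['scene']
def crop(p,c,w,s): return cv2.resize(p['img'][c[1]-w[1]:c[1]+w[1],c[0]-w[0]:c[0]+w[0]],None,fx=s,fy=s,interpolation=cv2.INTER_CUBIC)
k=[crop(p,(178,175),(33,25),6),crop(p,(325,182),(33,25),6),crop(q,(304,181),(33,25),6),crop(q,(216,255),(33,25),6)]
cv2.imwrite('pics/c1.png',np.vstack([np.hstack(k[:2]),np.hstack(k[2:])])[:,:,::-1])
print('tri handle top(338,175)/scene(215,252)',tri(p,(338,175),q,(215,252)))
print('tri flange',tri(p,(336,181),q,(212,263)))
print('plate',atz(p,(176,174),30),atz(q,(301,179),30))
print('bore scene',atz(q,(305,175),39))
print('fixture',atz(p,(180,177),0),atz(q,(304,186),0))
print('stand',atz(p,(320,188),0),atz(q,(222,256),0))
E
python3 b.py
```

```text
tri handle top(338,175)/scene(215,252) (array([ 568.75075097, -262.66891068,   80.76450364]), np.float64(1.4042741645022014))
tri flange (array([ 557.59165765, -269.25426712,   20.12545289]), np.float64(0.8379822852477785))
plate [572.04914035 205.8330049   30.        ] [559.4464909 195.5644144  30.       ]
bore scene [563.33844411 214.17115394  39.        ]
fixture [566.86973646 197.88359579   0.        ] [573.72351746 199.11329256   0.        ]
stand [ 538.36093143 -224.17157586    0.        ] [ 552.79833034 -222.31546622    0.        ]
```

View pics/c1.png

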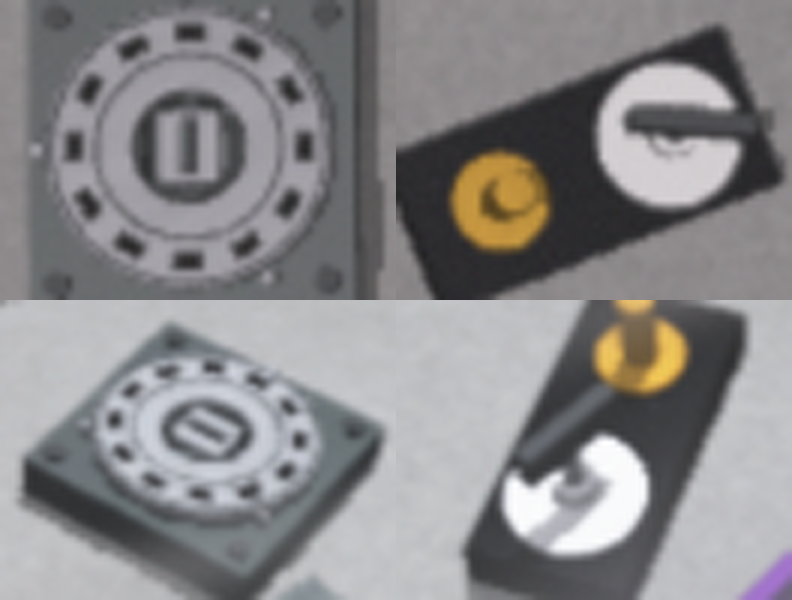

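```bash
cat > fit.py <<'E'
from h import *
from scipy.optimize import minimize
from scipy.ndimage import map_coordinates
th=np.linspace(0,2*np.pi,180,endpoint=False)
def gray(p): return cv2.GaussianBlur(p['img'],(0,0),0.6).astype(float).mean(2)
def samp(p,g,X):
    uv=np.array([proj(p,x) for x in X]); return map_coordinates(g,[uv[:,1],uv[:,0]],order=1)
def circ(p,c,z,r,d=2.5,sgn=1):
    g=gray(p)
    def f(v):
        s=0
        a=samp(p,g,np.c_[v[0]+(r-d)*np.cos(th),v[1]+(r-d)*np.sin(th),0*th+z])
        b=samp(p,g,np.c_[v[0]+(r+d)*np.cos(th),v[1]+(r+d)*np.sin(th),0*th+z])
        return -np.clip(sgn*(a-b),-60,60).mean()
    best=min(((f((c[0]+i,c[1]+j)),c[0]+i,c[1]+j) for i in range(-12,13,3) for j in range(-12,13,3)))
    o=minimize(f,best[1:],method='Nelder-Mead',options=dict(xatol=.05,fatol=.01))
    return o.x.round(1),round(-o.fun,1)
def rect(p,c,z,l,w,yaw,d=2.,sgn=1,free=True):
    g=gray(p);t=np.linspace(-.45,.45,25)
    def f(v):
        A=[];B=[]
        for L,W,out in((l,w,A),):pass
        def edge(e):
            pts=[]
            for s in(1,-1):
                pts+= [(u*l,s*(w/2+e)) for u in t]+[(s*(l/2+e),u*w) for u in t[::3]]
            pts=np.array(pts);ca,sa=np.cos(v[2]),np.sin(v[2])
            return np.c_[v[0]+ca*pts[:,0]-sa*pts[:,1],v[1]+sa*pts[:,0]+ca*pts[:,1],np.full(len(pts),z)]
        return -np.clip(sgn*(samp(p,g,edge(-d))-samp(p,g,edge(d))),-60,60).mean()
    best=min(((f((c[0]+i,c[1]+j,yaw+k)),c[0]+i,c[1]+j,yaw+k) for i in range(-9,10,3) for j in range(-9,10,3) for k in np.radians([-12,-6,0,6,12])))
    o=minimize(f,best[1:],method='Nelder-Mead',options=dict(xatol=.02,fatol=.01))
    return o.x[:2].round(1),np.degrees(o.x[2]).round(1),round(-o.fun,1)
E
cat > c.py <<'E'
from fit import *
for n in('top','scene'):
    p=viewer.grab_frame(n)
    print(n)
    print(' plate',circ(p,(568,200),40,70),' bore',circ(p,(568,200),40,28))
    print(' fixture',rect(p,(568,200),30,160,160,0,d=3,sgn=-1))
    print(' flange',circ(p,(560,-265),35,36))
    print(' stand',rect(p,(545,-225),30,85,180,np.radians(-68-90+180-0),d=3,sgn=-1))
    print(' handle',rect(p,(566,-265),96,60,12,np.radians(90),d=3,sgn=-1))
    print(' recept',rect(p,(568,200),39,34,29,0,d=2,sgn=1))
    print(' slot',rect(p,(568,200),39,28,9.5,0,d=2,sgn=-1))
E
python3 c.py
```

```text
top
 plate (array([571. , 207.3]), np.float64(15.2))  bore (array([574.2, 191. ]), np.float64(8.5))
 fixture (array([569.2, 195.2]), np.float64(0.0), np.float64(16.6))
 flange (array([ 562.6, -268.3]), np.float64(56.8))
 stand (array([ 545.6, -226.4]), np.float64(21.8), np.float64(50.9))
 handle (array([ 560.6, -264.3]), np.float64(89.8), np.float64(48.9))
 recept (array([571.1, 205.4]), np.float64(1.3), np.float64(43.3))
 slot (array([572.2, 204.5]), np.float64(-0.0), np.float64(33.5))
scene
 plate (array([571.9, 203.3]), np.float64(19.4))  bore (array([563.5, 190.6]), np.float64(5.7))
 fixture (array([584.8, 210.1]), np.float64(1.2), np.float64(10.6))
 flange (array([ 565.1, -273.4]), np.float64(46.1))
 stand (array([ 548.4, -227.4]), np.float64(22.0), np.float64(26.2))
 handle (array([ 573.9, -280.3]), np.float64(86.6), np.float64(35.1))
 recept (array([570.8, 203.9]), np.float64(0.0), np.float64(28.7))
 slot (array([558.2, 204.4]), np.float64(-1.4), np.float64(18.8))
```

Request:
step_arm:
  plan: [0, 0, 0, 0, 0, 0.114, 0, 0, 0, 0, 0, 0.114, 0, 0, 0, 0, 0, 0.114, 0, 0, 0, 0, 0, 0.114, 0, 0, 0, 0, 0, 0.114]
  hand: 5.0
  newtons: 40

```text
time_s: 1.52
ee_pos: [256.2, 514.8, 228.0]
ee_rot: [180.0, -0.0, 120.6]
force: [-0.6, -0.5, -0.5]
gripper_width: 60.8
gripper_force: 0.0
```

Request:
step_arm:
  plan: [0, 0, 0, 0, 0, 0.114, 0, 0, 0, 0, 0, 0.114, 0, 0, 0, 0, 0, 0.114, 0, 0, 0, 0, 0, 0.114, 0, 0, 0, 0, 0, 0.114]

```text
time_s: 1.93
ee_pos: [256.2, 514.8, 228.0]
ee_rot: [180.0, -0.0, 87.9]
force: [0.7, -1.3, 0.6]
gripper_width: 49.9
gripper_force: 0.0
```

Request:
step_arm:
  plan: [-3.5, 1.5, 0, 0, 0, 0, -3.5, 1.5, 0, 0, 0, 0, -3.5, 1.5, 0, 0, 0, 0, -3.5, 1.5, 0, 0, 0, 0, -3.5, 1.5, 0, 0, 0, 0]

```text
time_s: 2.35
ee_pos: [326.0, 336.0, 228.0]
ee_rot: [180.0, -0.0, 88.3]
force: [1.0, -0.5, 0.8]
gripper_width: 50.0
gripper_force: 0.0
```

Request:
step_arm:
  plan: [-3.5, 1.5, 0, 0, 0, 0, -3.5, 1.5, 0, 0, 0, 0, -3.5, 1.5, 0, 0, 0, 0, -3.5, 1.5, 0, 0, 0, 0, -3.5, 1.5, 0, 0, 0, 0]

```text
time_s: 2.77
ee_pos: [395.6, 158.6, 228.3]
ee_rot: [180.0, -0.0, 88.2]
force: [1.1, 0.3, -0.4]
gripper_width: 49.9
gripper_force: 0.0
```

Request:
step_arm:
  plan: [-3.5, 1.5, 0, 0, 0, 0, -3.5, 1.5, 0, 0, 0, 0, -3.5, 1.5, 0, 0, 0, 0, -3.5, 1.5, 0, 0, 0, 0, -3.5, 1.5, 0, 0, 0, 0]

```text
time_s: 3.18
ee_pos: [465.2, -18.9, 228.2]
ee_rot: [180.0, -0.0, 88.2]
force: [1.8, 0.7, 0.3]
gripper_width: 49.8
gripper_force: 0.0
```

Request:
step_arm:
  plan: [-3.5, 1.5, 0.5, 0, 0, 0, -3.5, 1.5, 0.5, 0, 0, 0, -3.5, 1.5, 0.5, 0, 0, 0, -3.5, 1.5, 0.5, 0, 0, 0, -3.5, 1.5, 0.5, 0, 0, 0]

```text
time_s: 3.6
ee_pos: [534.7, -196.2, 202.8]
ee_rot: [180.0, -0.0, 88.2]
force: [0.7, 0.6, 0.4]
gripper_width: 49.8
gripper_force: 0.0
```

Request:
step_arm:
  plan: [-2.4, 1.03, 1.5, 0, 0, 0, -2.4, 1.03, 1.5, 0, 0, 0, -2.4, 1.03, 1.5, 0, 0, 0, 0, 0, 2, 0, 0, 0, 0, 0, 2, 0, 0, 0]

```text
time_s: 4.02
ee_pos: [563.6, -268.9, 117.0]
ee_rot: [179.9, 0.0, 88.1]
force: [-0.4, -0.1, -0.3]
gripper_width: 50.4
gripper_force: 0.0
```

```bash
cat > d.py <<'E'
from h import *
import sys
n,tag,cx,cy=sys.argv[1],sys.argv[2],int(sys.argv[3]),int(sys.argv[4])
p=viewer.grab_frame(n)
X=cv2.resize(p['img'][max(0,cy-37):cy+38,max(0,cx-50):cx+50],None,fx=8,fy=8,interpolation=cv2.INTER_CUBIC)
cv2.imwrite('pics/'+tag+'.png',X[:,:,::-1])
s=sensors.state();print(s['ee_pos'].round(1),s['ee_rot'].round(2),s['force'].round(1))
E
python3 d.py scene g1 216 250
```

```text
[ 560.8 -266.9  112.5] [-179.59   -0.19   88.15] [-1.3  1.2 -2.3]
```

View pics/g1.png

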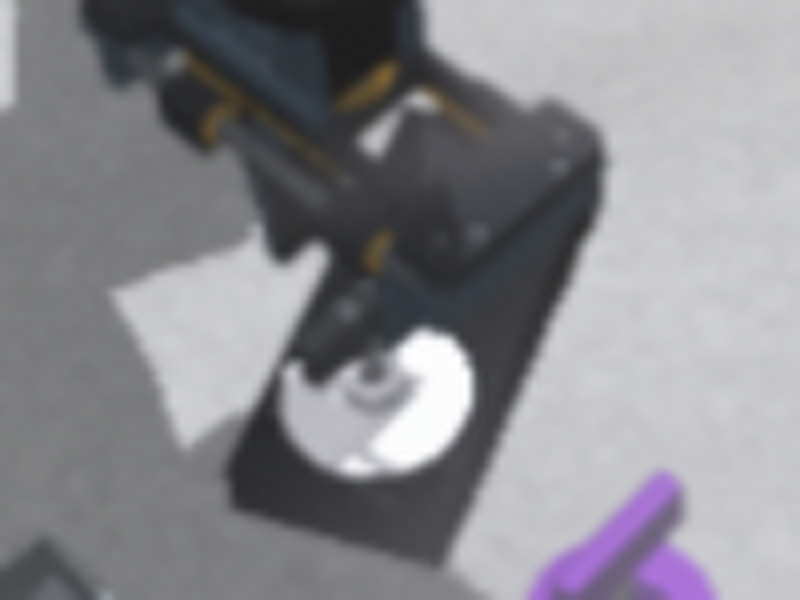

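Request:
step_arm:
  plan: [0, 0, 0, 0, 0, 0, 0, 0, 0.8, 0, 0, 0, 0, 0, 0.8, 0, 0, 0, 0, 0, 0.8, 0, 0, 0, 0, 0, 0.8, 0, 0, 0]

```text
time_s: 4.48
ee_pos: [563.3, -267.0, 86.0]
ee_rot: [179.9, 0.0, 88.2]
force: [-0.3, -0.8, 0.2]
gripper_width: 50.0
gripper_force: 0.0
```

```bash
cat > e.py <<'E'
from h import *
p,q=viewer.grab_frame('top'),viewer.grab_frame('scene')
for n,k in(('top',p),('scene',q)):
    for t in('handle','flange'):
        print(n,t,[(np.round(r['location'],1).tolist(),round(r['score'],2)) for r in viewer.pinpoint(t,k)[:3]])
s=sensors.state();print(s['ee_pos'].round(1),s['ee_rot'].round(2),s['force'].round(1))
E
python3 e.py
```

```text
top handle [([339.9, 177.5], 0.64)]
top flange [([338.4, 140.4], 0.67), ([337.7, 177.9], 0.4), ([380.6, 237.1], 0.38)]
scene handle [([213.8, 251.7], 0.59), ([243.6, 280.2], 0.55)]
scene flange [([244.1, 293.9], 0.83), ([211.5, 261.7], 0.66), ([302.0, 185.3], 0.18)]
[ 563.4 -267.2   86.4] [1.7995e+02 2.0000e-02 8.8230e+01] [-0.3  0.2 -0.3]
```

Request:
step_arm:
  plan: [-0.15, 0, 0.3, 0, 0, 0, 0, 0, 0.3, 0, 0, 0, 0, 0, 0, 0, 0, 0, 0, 0, 0, 0, 0, 0, 0, 0, 0, 0, 0, 0]
  hand: 0.5
  newtons: 30

```text
time_s: 5.2
ee_pos: [563.0, -268.6, 79.9]
ee_rot: [-180.0, -0.0, 88.2]
force: [0.6, -0.2, 0.2]
gripper_width: 19.2
gripper_force: 0.0
```

Request:
step_arm:
  plan: [0, 0, 0, 0, 0, 0, 0, 0, 0, 0, 0, 0, 0, 0, 0, 0, 0, 0, 0, 0, 0, 0, 0, 0, 0, 0, 0, 0, 0, 0]

```text
time_s: 5.62
ee_pos: [562.9, -268.6, 80.0]
ee_rot: [180.0, -0.0, 88.2]
force: [-0.1, 0.5, 0.2]
gripper_width: 11.6
gripper_force: 30.0
```

Request:
step_arm:
  plan: [0, 0, -0.5, 0, 0, 0, 0, 0, -2, 0, 0, 0, 0, 0, -2.5, 0, 0, 0, 0, 0, -2.5, 0, 0, 0, 0, 0, -1.5, 0, 0, 0]
  newtons: 55

```text
time_s: 6.03
ee_pos: [563.7, -268.9, 172.5]
ee_rot: [179.8, 0.1, 88.2]
force: [0.8, -0.5, -2.2]
gripper_width: 11.8
gripper_force: 55.0
```

Request:
step_arm:
  plan: [1, 0, 0, 0, 0, 0, 2, 0, 0, 0, 0, 0, 3, 0, 0, 0, 0, 0, 3.5, 0, 0, 0, 0, 0, 3.5, 0, 0, 0, 0, 0]

```text
time_s: 6.45
ee_pos: [565.7, -136.7, 168.2]
ee_rot: [-179.8, -0.1, 88.1]
force: [0.8, 0.4, -2.1]
gripper_width: 11.4
gripper_force: 55.0
```

Request:
step_arm:
  plan: [3.5, 0, 0, 0, 0, -0.12, 0, 0, 0, 0, 0, -0.12, 0, 0, 0, 0, 0, -0.12, 0, 0, 0, 0, 0, -0.12, 0, 0, 0, 0, 0, -0.12]

```text
time_s: 6.87
ee_pos: [567.0, -102.2, 168.4]
ee_rot: [-179.9, -0.1, 123.0]
force: [-0.2, -0.1, -2.5]
gripper_width: 12.1
gripper_force: 55.0
```

Request:
step_arm:
  plan: [0, 0, 0, 0, 0, -0.125, 0, 0, 0, 0, 0, -0.125, 0, 0, 0, 0, 0, -0.125, 0, 0, 0, 0, 0, -0.125, 0, 0, 0, 0, 0, -0.125]

```text
time_s: 7.28
ee_pos: [566.9, -102.6, 168.3]
ee_rot: [-180.0, -0.2, 158.8]
force: [-0.4, 0.8, -3.4]
gripper_width: 11.8
gripper_force: 55.0
```

Request:
step_arm:
  plan: [0, 0, 0, 0, 0, -0.125, 0, 0, 0, 0, 0, -0.125, 0, 0, 0, 0, 0, -0.125, 0, 1.5, 0, 0, 0, 0, 0, 3, 0, 0, 0, 0]

```text
time_s: 7.7
ee_pos: [567.2, -59.8, 168.3]
ee_rot: [-180.0, -0.1, 179.7]
force: [-0.1, 0.2, -2.6]
gripper_width: 11.3
gripper_force: 55.0
```

Request:
step_arm:
  plan: [0, 3.5, 0, 0, 0, 0, 0, 3.5, 0, 0, 0, 0, 0, 3.5, 0, 0, 0, 0, 0, 2.5, 0, 0, 0, 0, 0, 1, 0, 0, 0, 0]

```text
time_s: 8.12
ee_pos: [566.9, 85.3, 168.4]
ee_rot: [179.9, -0.2, -179.9]
force: [-0.0, 0.4, -3.0]
gripper_width: 11.9
gripper_force: 55.0
```

```bash
cat > m.py <<'E'
from fit import *
s=sensors.state();print(s['ee_pos'].round(1),s['ee_rot'].round(2),s['force'].round(1))
t=s['ee_pos']; zf=t[2]-49+0  # flange top plane approx (TCP 3 below handle, flange underside -53, +5)
zf=t[2]+3-53+5
for n in('top','scene'):
    p=viewer.grab_frame(n);save(p,'m_%s_%d.png'%(n,int(s['time_s']*10)))
    print(n,'flange rel TCP',*(circ(p,t,z,36) for z in(zf,zf-5)))
    print('  plate',circ(p,(571,204),40,70))
    print('  toggle',[(np.round(r['location'],1).tolist(),round(r['score'],2)) for r in viewer.pinpoint('toggle',p)[:2]],proj(p,t+[0,0,-57]).round(1))
E
python3 m.py
```

```text
[566.9  85.3 168.4] [ 1.7991e+02 -1.7000e-01 -1.7993e+02] [-0.   0.4 -3. ]
top flange rel TCP (array([566.4,  77.1]), np.float64(4.8)) (array([566.9,  77.3]), np.float64(4.8))
  plate (array([574.6, 202.7]), np.float64(10.3))
  toggle [([340.2, 140.4], 0.65), ([215.1, 173.1], 0.47)] [215.4 172.7]
scene flange rel TCP (array([570.3,  81.2]), np.float64(29.3)) (array([567.5,  85.5]), np.float64(29.3))
  plate (array([569.9, 202.1]), np.float64(14.0))
  toggle [([243.0, 291.9], 0.66), ([286.1, 181.7], 0.5)] [286.  180.2]
```

Request:
step_arm:
  plan: [-0.1, 1.5, 0, 0, 0, 0, -0.1, 3, 0, 0, 0, 0, -0.1, 3.5, 0, 0, 0, 0, -0.11, 2.7, 0, 0, 0, 0, 0, 1.23, 0, 0, 0, 0]

```text
time_s: 8.73
ee_pos: [573.1, 201.9, 169.6]
ee_rot: [179.9, 0.0, 179.9]
force: [-0.0, -0.6, -2.6]
gripper_width: 11.7
gripper_force: 55.0
```

Request:
step_arm:
  plan: [0, 0, 1, 0, 0, 0, 0, 0, 1.5, 0, 0, 0, 0, 0, 1.5, 0, 0, 0, 0, 0, 1, 0, 0, 0, 0, 0, 0.5, 0, 0, 0]

```text
time_s: 9.15
ee_pos: [571.7, 198.4, 112.7]
ee_rot: [-179.9, -0.2, 179.8]
force: [-0.1, -0.4, -2.0]
gripper_width: 11.5
gripper_force: 55.0
```

```bash
python3 m.py
python3 - <<'E'
import cv2,glob
f=sorted(glob.glob('pics/m_scene*'))[-1];a=cv2.imread(f)[130:220,245:365]
b=cv2.imread(f.replace('scene','top'))[130:220,120:240]
f=lambda x:cv2.resize(x,None,fx=6.6,fy=6.6,interpolation=cv2.INTER_CUBIC)
cv2.imwrite('pics/v1.png',f(a))
E
```

```text
[571.7 198.4 112.7] [-179.89   -0.21  179.8 ] [-0.1 -0.4 -2. ]
top flange rel TCP (array([567.9, 214.5]), np.float64(8.7)) (array([568.4, 215.2]), np.float64(8.6))
  plate (array([566.9, 209.8]), np.float64(3.5))
  toggle [([339.3, 138.6], 0.69), ([177.7, 171.4], 0.49)] [177.4 173. ]
scene flange rel TCP (array([574.1, 197.8]), np.float64(31.5)) (array([571.6, 202.4]), np.float64(31.5))
  plate (array([573.7, 200.4]), np.float64(14.0))
  toggle [([305.0, 173.6], 0.78)] [304.8 175. ]
```

View pics/v1.png

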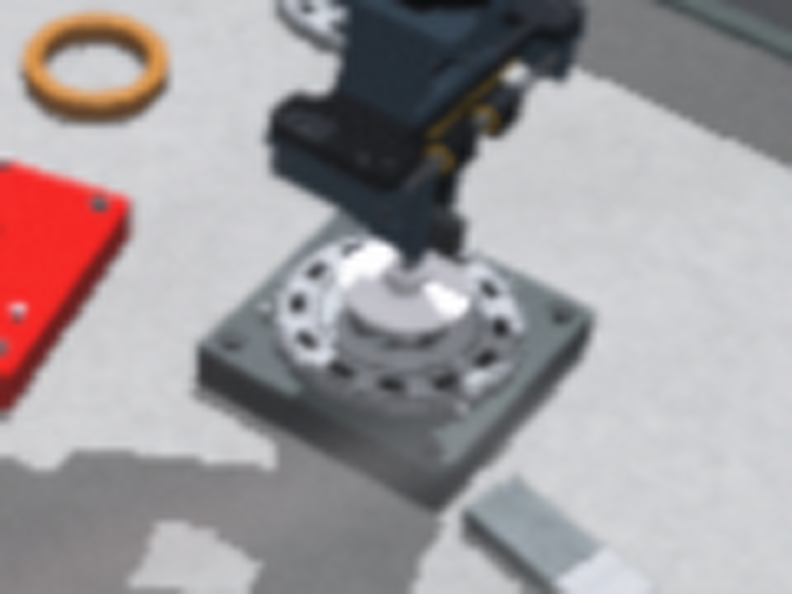

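```bash
cat > n.py <<'E'
from fit import *
t=sensors.state()['ee_pos']
for i in range(3):
    p=viewer.grab_frame('scene');t=sensors.state()['ee_pos']
    print(t.round(1),[circ(p,t,t[2]-45,36,d) for d in(1.5,2.5,4)],[circ(p,t,t[2]-50+18,12,d) for d in(1.5,2.5)])
a=cv2.resize(cv2.imread('pics/s1.png')[:,:,::-1],(512,384),interpolation=cv2.INTER_AREA)
p=dict(p);p['img']=a
for d in(1.5,2.5,3.5): print('old scene recept',rect(p,(571,204),39,34,29,0,d),'slot',rect(p,(571,204),39,28,9.5,0,d,-1),'plate',circ(p,(571,204),40,70,d),'bore',circ(p,(571,204),40,28,d))
q=dict(viewer.grab_frame('top'));q['img']=cv2.resize(cv2.imread('pics/t1.png')[:,:,::-1],(512,384),interpolation=cv2.INTER_AREA)
for d in(1.5,2.5,3.5): print('old top recept',rect(q,(571,204),39,34,29,0,d),'slot',rect(q,(571,204),39,28,9.5,0,d,-1),'plate',circ(q,(571,204),40,70,d),'bore',circ(q,(571,204),40,28,d))
E
python3 n.py
```

```text
[573.4 200.3 115.8] [(array([576.5, 197.5]), np.float64(20.1)), (array([576.1, 197.6]), np.float64(32.3)), (array([576.3, 197.2]), np.float64(42.9))] [(array([558.2, 196.7]), np.float64(30.9)), (array([558. , 199.1]), np.float64(42.7))]
[573.4 200.5 115.9] [(array([576.3, 198.7]), np.float64(19.5)), (array([576.6, 198.1]), np.float64(31.3)), (array([576.2, 197.8]), np.float64(42.0))] [(array([557.9, 196.9]), np.float64(31.1)), (array([557.8, 199.5]), np.float64(43.1))]
[573.3 200.6 115.9] [(array([576.3, 199.1]), np.float64(19.6)), (array([576.5, 198.4]), np.float64(31.4)), (array([576.4, 198.4]), np.float64(42.0))] [(array([557.8, 196.9]), np.float64(31.0)), (array([557.8, 199.5]), np.float64(43.2))]
old scene recept (array([570.6, 203.8]), np.float64(0.0), np.float64(19.7)) slot (array([557.9, 204.8]), np.float64(-5.6), np.float64(13.1)) plate (array([572. , 203.4]), np.float64(11.5)) bore (array([547.4, 193.2]), np.float64(4.0))
old scene recept (array([570.7, 203.9]), np.float64(0.0), np.float64(30.8)) slot (array([557.9, 204.8]), np.float64(-6.1), np.float64(20.6)) plate (array(
[... 308 characters left out ...]
8.3))
old top recept (array([571.5, 205.9]), np.float64(1.3), np.float64(32.4)) slot (array([571.7, 204.8]), np.float64(0.0), np.float64(25.2)) plate (array([571.1, 207.6]), np.float64(9.3)) bore (array([562.6, 192.4]), np.float64(6.0))
old top recept (array([570.8, 204.9]), np.float64(0.0), np.float64(48.5)) slot (array([572.1, 204. ]), np.float64(0.0), np.float64(35.6)) plate (array([571.1, 207.2]), np.float64(14.9)) bore (array([564. , 191.9]), np.float64(8.3))
old top recept (array([570.9, 203.9]), np.float64(1.3), np.float64(55.3)) slot (array([571.6, 203.8]), np.float64(0.0), np.float64(41.8)) plate (array([571.2, 206.8]), np.float64(19.7)) bore (array([562.8, 192.3]), np.float64(8.3))
```

Request:
step_arm:
  plan: [0.34, 0.49, 0.4, 0, 0, 0, 0, 0, 0.5, 0, 0, 0, 0, 0, 0.3, 0, 0, 0, 0, 0, 0, 0, 0, 0, 0, 0, 0, 0, 0, 0]

```text
time_s: 9.97
ee_pos: [569.1, 205.5, 102.5]
ee_rot: [-180.0, -0.0, 179.9]
force: [-0.8, -0.1, -2.3]
gripper_width: 11.6
gripper_force: 55.0
```

Request:
step_arm:
  plan: [0, 0, 0, 0, 0, 0, 0, 0, 0, 0, 0, 0, 0, 0, 0, 0, 0, 0, 0, 0, 0, 0, 0, 0, 0, 0, 0, 0, 0, 0]

```text
time_s: 10.38
ee_pos: [569.4, 205.5, 103.1]
ee_rot: [180.0, 0.0, 179.9]
force: [-0.3, -0.3, -3.5]
gripper_width: 11.9
gripper_force: 55.0
```

Request:
step_arm:
  plan: [0, 0, 0.1, 0, 0, 0, 0, 0, 0.1, 0, 0, 0, 0, 0, 0.1, 0, 0, 0, 0, 0, 0, 0, 0, 0, 0, 0, 0, 0, 0, 0]

```text
time_s: 10.8
ee_pos: [569.3, 205.5, 99.8]
ee_rot: [180.0, -0.0, 179.9]
force: [0.2, -0.6, -2.5]
gripper_width: 11.8
gripper_force: 55.0
```

Request:
step_arm:
  plan: [0, 0, 0.05, 0, 0, 0, 0, 0, 0.05, 0, 0, 0, 0, 0, 0, 0, 0, 0, 0, 0, 0, 0, 0, 0]

```text
time_s: 11.13
ee_pos: [569.4, 205.5, 99.0]
ee_rot: [180.0, 0.0, 179.9]
force: [-0.1, 0.0, -2.8]
gripper_width: 11.6
gripper_force: 55.0
```

Request:
step_arm:
  plan: [0, 0, 0.03, 0, 0, 0, 0, 0, 0, 0, 0, 0, 0, 0, 0, 0, 0, 0]

```text
time_s: 11.38
ee_pos: [569.4, 205.5, 98.9]
ee_rot: [180.0, 0.0, 179.9]
force: [-0.1, 0.0, -0.0]
gripper_width: 11.8
gripper_force: 55.0
```

Request:
step_arm:
  plan: [0, 0.05, 0.02, 0, 0, 0, 0, 0.05, 0, 0, 0, 0, 0, 0.05, 0, 0, 0, 0]

```text
time_s: 11.63
ee_pos: [569.5, 206.5, 98.9]
ee_rot: [-179.9, 0.0, 179.9]
force: [-0.2, -2.1, 3.5]
gripper_width: 12.1
gripper_force: 55.0
```

Request:
step_arm:
  plan: [0, 0.05, 0, 0, 0, 0, 0, 0.05, 0, 0, 0, 0, 0, 0.05, 0, 0, 0, 0]

```text
time_s: 11.88
ee_pos: [569.7, 208.2, 98.9]
ee_rot: [-180.0, 0.1, 179.9]
force: [0.7, -3.7, 4.4]
gripper_width: 12.1
gripper_force: 55.0
```

Request:
step_arm:
  plan: [0, -0.1, 0, 0, 0, 0, 0, -0.1, 0, 0, 0, 0, 0, -0.1, 0, 0, 0, 0, 0, -0.05, 0, 0, 0, 0]

```text
time_s: 12.22
ee_pos: [569.8, 206.5, 98.9]
ee_rot: [179.8, 0.1, 179.9]
force: [0.0, 3.3, 3.7]
gripper_width: 11.7
gripper_force: 55.0
```

Request:
step_arm:
  plan: [0, -0.05, 0, 0, 0, 0, 0, -0.05, 0, 0, 0, 0, 0, -0.05, 0, 0, 0, 0]

```text
time_s: 12.47
ee_pos: [569.7, 203.9, 98.6]
ee_rot: [180.0, 0.1, 179.9]
force: [0.4, 2.0, 0.3]
gripper_width: 11.9
gripper_force: 55.0
```

Request:
step_arm:
  plan: [0, -0.05, 0, 0, 0, 0, 0, -0.05, 0, 0, 0, 0, 0, -0.05, 0, 0, 0, 0]

```text
time_s: 12.72
ee_pos: [568.9, 202.1, 97.6]
ee_rot: [180.0, -0.1, 179.9]
force: [-0.6, 3.6, -1.8]
gripper_width: 11.7
gripper_force: 55.0
```

Request:
step_arm:
  plan: [0, 0.03, 0, 0, 0, 0, 0, 0, 0.05, 0, 0, 0, 0, 0, 0, 0, 0, 0]

```text
time_s: 12.97
ee_pos: [568.9, 202.1, 97.5]
ee_rot: [-180.0, -0.1, 179.9]
force: [0.0, 2.4, -2.1]
gripper_width: 11.8
gripper_force: 55.0
```

Request:
step_arm:
  plan: [0, 0, 0.05, 0, 0, 0, 0, 0, 0.05, 0, 0, 0, 0, 0, 0, 0, 0, 0]

```text
time_s: 13.22
ee_pos: [569.1, 202.2, 96.8]
ee_rot: [-180.0, -0.0, 179.9]
force: [-0.5, 2.6, -1.6]
gripper_width: 11.7
gripper_force: 55.0
```

Request:
step_arm:
  plan: [0, 0.03, 0.05, 0, 0, 0, 0, 0, 0.1, 0, 0, 0, 0, 0, 0.1, 0, 0, 0, 0, 0, 0, 0, 0, 0]

```text
time_s: 13.55
ee_pos: [569.4, 202.4, 94.2]
ee_rot: [-180.0, 0.0, 179.9]
force: [0.4, 1.3, -3.0]
gripper_width: 11.5
gripper_force: 55.0
```

Request:
step_arm:
  plan: [0, 0, 0.1, 0, 0, 0, 0, 0, 0.1, 0, 0, 0, 0, 0, 0.1, 0, 0, 0, 0, 0, 0, 0, 0, 0]

```text
time_s: 13.88
ee_pos: [569.3, 202.5, 91.2]
ee_rot: [-180.0, -0.0, 179.9]
force: [0.0, 0.9, -3.7]
gripper_width: 11.4
gripper_force: 55.0
```

Request:
step_arm:
  plan: [0, 0, 0.1, 0, 0, 0, 0, 0, 0.1, 0, 0, 0, 0, 0, 0.1, 0, 0, 0, 0, 0, 0.1, 0, 0, 0, 0, 0, 0, 0, 0, 0]

```text
time_s: 14.3
ee_pos: [569.3, 202.5, 88.0]
ee_rot: [-180.0, 0.0, 179.9]
force: [-1.5, -0.4, 4.2]
gripper_width: 11.6
gripper_force: 55.0
```

Request:
step_arm:
  plan: [0, 0, 0.1, 0, 0, 0, 0, 0, 0.1, 0, 0, 0, 0, 0, 0.1, 0, 0, 0, 0, 0, 0, 0, 0, 0]

```text
time_s: 14.63
ee_pos: [569.3, 202.5, 85.2]
ee_rot: [-180.0, 0.0, 179.9]
force: [-2.6, -0.5, 7.7]
gripper_width: 12.0
gripper_force: 55.0
```

Request:
step_arm:
  plan: [0, 0, 0.1, 0, 0, 0, 0, 0, 0.1, 0, 0, 0, 0, 0, 0.09, 0, 0, 0, 0, 0, 0, 0, 0, 0]

```text
time_s: 14.97
ee_pos: [569.4, 202.5, 82.9]
ee_rot: [180.0, 0.0, 179.9]
force: [-2.9, -1.2, 10.8]
gripper_width: 11.4
gripper_force: 55.0
```

Request:
step_arm:
  plan: [0, 0, 0, 0, 0, 0, 0, 0, 0, 0, 0, 0]

```text
time_s: 15.13
ee_pos: [569.4, 202.5, 83.0]
ee_rot: [180.0, 0.0, 179.9]
force: [-3.2, -1.5, 11.0]
gripper_width: 11.8
gripper_force: 55.0
```

Request:
step_arm:
  plan: [0.05, 0, 0.04, 0, 0, 0, 0, 0, 0, 0, 0, 0.06, 0, 0, 0, 0, 0, 0.08, 0, 0, 0, 0, 0, 0.08, 0, 0, 0, 0, 0, 0.08]

```text
time_s: 15.55
ee_pos: [570.4, 203.0, 83.2]
ee_rot: [179.9, 0.2, 162.5]
force: [-0.7, 0.2, 11.2]
gripper_width: 11.8
gripper_force: 55.0
```

Request:
step_arm:
  plan: [0, 0, 0, 0, 0, 0.08, 0, 0, 0, 0, 0, 0.08, 0, 0, 0, 0, 0, 0.08]

```text
time_s: 15.8
ee_pos: [571.0, 203.3, 83.3]
ee_rot: [179.7, 0.2, 148.8]
force: [0.3, 0.8, 9.3]
gripper_width: 12.2
gripper_force: 55.0
```

Request:
step_arm:
  plan: [0, 0, 0.05, 0, 0, 0.08, 0, 0, 0, 0, 0, 0.08, 0, 0, 0, 0, 0, 0.08, 0, 0, 0, 0, 0, 0.08]

```text
time_s: 16.13
ee_pos: [571.9, 203.8, 83.1]
ee_rot: [179.6, 0.2, 130.4]
force: [2.2, 2.1, 9.3]
gripper_width: 11.9
gripper_force: 55.0
```

Request:
step_arm:
  plan: [0, 0, 0, 0, 0, 0.08, 0, 0, 0, 0, 0, 0.08, 0, 0, 0, 0, 0, 0.08, 0, 0, 0, 0, 0, 0.08]

```text
time_s: 16.47
ee_pos: [572.6, 204.0, 83.4]
ee_rot: [179.4, 0.0, 112.1]
force: [2.9, 2.2, 9.4]
gripper_width: 11.9
gripper_force: 55.0
```

Request:
step_arm:
  plan: [0, -0.05, 0.04, 0, 0, 0.08, 0, -0.05, 0, 0, 0, 0.08, 0, -0.05, 0, 0, 0, 0.08, 0, 0, 0, 0, 0, 0.08]

```text
time_s: 16.8
ee_pos: [572.1, 203.5, 83.4]
ee_rot: [179.3, -0.2, 93.8]
force: [3.1, 1.4, 10.6]
gripper_width: 11.7
gripper_force: 55.0
```

Request:
step_arm:
  plan: [0, 0, 0, 0, 0, 0.04, 0, 0, 0, 0, 0, 0]

```text
time_s: 16.97
ee_pos: [572.0, 203.5, 83.3]
ee_rot: [179.3, -0.2, 91.6]
force: [3.9, 0.7, 9.2]
gripper_width: 11.5
gripper_force: 55.0
```

Request:
step_arm:
  plan: [0, 0, 0, 0, 0, 0.03, 0, 0, -0.1, 0, 0, 0, 0, 0, -0.1, 0, 0, 0, 0, 0, 0, 0, 0, 0]

```text
time_s: 17.3
ee_pos: [571.9, 203.4, 84.9]
ee_rot: [179.4, -0.2, 90.0]
force: [4.2, 1.9, 8.3]
gripper_width: 11.7
gripper_force: 55.0
```

Request:
step_arm:
  plan: [0, 0, -0.05, 0, 0, 0, 0, 0, -0.05, 0, 0, 0, 0, 0, 0, 0, 0, 0]

```text
time_s: 17.55
ee_pos: [571.9, 203.4, 85.7]
ee_rot: [179.4, -0.2, 90.0]
force: [5.1, 2.5, 6.2]
gripper_width: 11.5
gripper_force: 55.0
```

Request:
step_arm:
  plan: [0, 0.05, 0, 0, 0, 0, 0, 0.05, 0, 0, 0, 0, 0, 0, 0, 0, 0, 0]

```text
time_s: 17.8
ee_pos: [572.0, 203.4, 85.5]
ee_rot: [179.5, -0.2, 90.0]
force: [2.7, 2.6, 7.5]
gripper_width: 11.7
gripper_force: 55.0
```

Request:
step_arm:
  plan: [0, 0, -0.05, 0, 0, 0, 0, 0, 0, 0, 0, 0, 0, 0, 0, 0, 0, 0]

```text
time_s: 18.05
ee_pos: [572.0, 203.4, 85.8]
ee_rot: [179.5, -0.2, 90.0]
force: [4.1, 2.5, 6.1]
gripper_width: 11.8
gripper_force: 55.0
```

Request:
step_arm:
  plan: [0, 0.08, 0, 0, 0, 0, 0, 0.08, 0, 0, 0, 0, 0, 0, -0.05, 0, 0, 0, 0, 0, 0, 0, 0, 0]

```text
time_s: 18.38
ee_pos: [572.3, 203.4, 85.9]
ee_rot: [179.7, -0.2, 89.9]
force: [1.6, 2.9, 6.7]
gripper_width: 11.6
gripper_force: 55.0
```

Request:
step_arm:
  plan: [0, 0, -0.05, 0, 0, 0, 0, 0, 0, 0, 0, 0, 0, 0, 0, 0, 0, 0]

```text
time_s: 18.63
ee_pos: [572.2, 203.4, 86.1]
ee_rot: [179.7, -0.2, 89.9]
force: [2.1, 3.4, 6.3]
gripper_width: 11.6
gripper_force: 55.0
```

Request:
step_arm:
  plan: [0.05, 0.05, -0.05, 0, 0, 0, 0, 0, -0.05, 0, 0, 0, 0, 0, 0, 0, 0, 0]

```text
time_s: 18.88
ee_pos: [572.2, 203.4, 86.5]
ee_rot: [179.8, -0.1, 89.9]
force: [3.0, 4.8, 4.2]
gripper_width: 11.6
gripper_force: 55.0
```

Request:
step_arm:
  plan: [0, 0, -0.05, 0, 0, 0, 0, 0, 0, 0, 0, 0, 0, 0, 0, 0, 0, 0]

```text
time_s: 19.13
ee_pos: [572.2, 203.4, 86.8]
ee_rot: [179.8, -0.1, 89.9]
force: [3.8, 3.1, 3.1]
gripper_width: 11.8
gripper_force: 55.0
```

Request:
step_arm:
  plan: [0, 0, -0.05, 0, 0, 0, 0, 0, 0, 0, 0, 0, 0, 0, 0, 0, 0, 0]

```text
time_s: 19.38
ee_pos: [572.1, 203.5, 87.0]
ee_rot: [179.8, -0.1, 89.9]
force: [4.0, 3.6, 1.1]
gripper_width: 11.9
gripper_force: 55.0
```

Request:
step_arm:
  plan: [0, 0, -0.05, 0, 0, 0, 0, 0, 0, 0, 0, 0, 0, 0, 0, 0, 0, 0]

```text
time_s: 19.63
ee_pos: [572.1, 203.5, 87.0]
ee_rot: [179.8, -0.1, 89.9]
force: [4.9, 4.1, -0.3]
gripper_width: 11.6
gripper_force: 55.0
```

Request:
step_arm:
  plan: [0.07, 0.07, -0.02, 0, 0, 0, 0.07, 0.07, 0, 0, 0, 0, 0, 0, 0, 0, 0, 0, 0, 0, 0, 0, 0, 0]

```text
time_s: 19.97
ee_pos: [572.2, 203.6, 87.0]
ee_rot: [180.0, 0.0, 90.0]
force: [3.7, 0.1, -1.2]
gripper_width: 11.8
gripper_force: 55.0
```

Request:
step_arm:
  plan: [0, 0, 0, 0, 0, 0, 0, 0, 0, 0, 0, 0]
  newtons: 8

```text
time_s: 20.13
ee_pos: [572.1, 203.6, 87.0]
ee_rot: [180.0, 0.0, 89.9]
force: [5.0, -1.3, -2.1]
gripper_width: 11.7
gripper_force: 8.0
```

Request:
step_arm:
  plan: [0, 0.07, 0, 0, 0, 0, 0, 0.07, 0, 0, 0, 0, 0, 0, 0, 0, 0, 0]

```text
time_s: 20.38
ee_pos: [572.3, 203.6, 87.0]
ee_rot: [-179.8, 0.1, 89.9]
force: [1.7, -0.9, -0.9]
gripper_width: 11.9
gripper_force: 8.0
```

Request:
step_arm:
  plan: [0, 0, 0, 0, 0, 0, 0, 0, 0, 0, 0, 0, 0, 0, 0, 0, 0, 0, 0, 0, 0, 0, 0, 0, 0, 0, 0, 0, 0, 0]
  hand: 3.5

```text
time_s: 20.8
ee_pos: [573.0, 204.1, 87.5]
ee_rot: [-180.0, -0.0, 89.9]
force: [-0.1, -0.6, 0.0]
gripper_width: 34.7
gripper_force: 0.0
```

Request:
step_arm:
  plan: [0, 0, 0, 0, 0, 0, 0, 0, 0, 0, 0, 0]

```text
time_s: 20.97
ee_pos: [573.2, 204.1, 87.5]
ee_rot: [-180.0, -0.0, 89.9]
force: [0.3, 0.2, 0.4]
gripper_width: 34.9
gripper_force: 0.0
```

Released cleanly; retreat straight up, then aside, and look.

Request:
step_arm:
  plan: [0, 0, -1, 0, 0, 0, 0, 0, -1.5, 0, 0, 0, 0, 0, -2, 0, 0, 0, 0, 0, -3, 0, 0, 0, 0, 0, -3, 0, 0, 0]

```text
time_s: 21.38
ee_pos: [572.8, 203.9, 193.7]
ee_rot: [-179.9, 0.0, 89.9]
force: [0.3, 0.6, 0.5]
gripper_width: 35.2
gripper_force: 0.0
```

Request:
step_arm:
  plan: [-2, -1, 0, 0, 0, 0, -3.5, -1, 0, 0, 0, 0, -3.5, -1, 0, 0, 0, 0, -3.5, -1, 0, 0, 0, 0, -3, -1, 0, 0, 0, 0]

```text
time_s: 21.8
ee_pos: [522.5, 47.4, 193.4]
ee_rot: [179.9, 0.0, 90.0]
force: [0.5, -0.7, 0.0]
gripper_width: 34.8
gripper_force: 0.0
```

Request:
step_arm:
  plan: [-3, -1, 0, 0, 0, 0, -3, -1, 0, 0, 0, 0, -1, 0, 0, 0, 0, 0, 0, 0, 0, 0, 0, 0, 0, 0, 0, 0, 0, 0]

```text
time_s: 22.22
ee_pos: [503.6, -20.7, 193.1]
ee_rot: [179.9, -0.0, 89.9]
force: [-0.8, -0.1, 0.6]
gripper_width: 35.4
gripper_force: 0.0
```

Run:
```python
from fit import *
p,q=viewer.grab_frame('top'),viewer.grab_frame('scene')
c=lambda p,x,y:cv2.resize(p['img'][y-37:y+38,x-33:x+33],None,fx=6,fy=6,interpolation=cv2.INTER_CUBIC)
cv2.imwrite('pics/z1.png',np.hstack([c(p,178,175),c(q,304,178)])[:,:,::-1])
print('flange top',circ(p,(571,204),45,36),'scene',circ(q,(571,204),45,36),'plate',circ(p,(571,204),40,70),circ(q,(571,204),40,70))
print('handle top z',rect(p,(571,204),103,60,12,np.pi/2,2.5,-1))
s=sensors.state();print(s['time_s'],s['ee_pos'].round(1),s['force'].round(1))
```

```text
flange top (array([573.1, 203.8]), np.float64(28.6)) scene (array([571.9, 202.5]), np.float64(21.1)) plate (array([571. , 207.3]), np.float64(15.7)) (array([571.9, 203.3]), np.float64(19.7))
handle top z (array([570. , 200.6]), np.float64(88.1), np.float64(55.7))
22.3167 [503.7 -19.8 192.7] [ 0.1 -0.5  0.8]
```

View pics/z1.png

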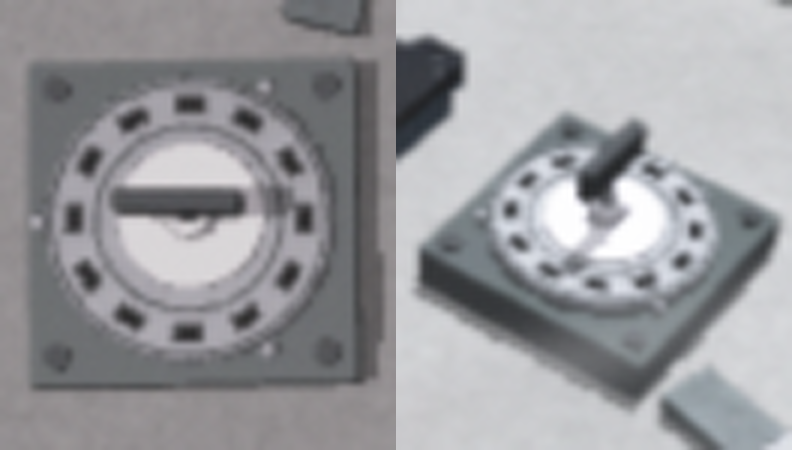

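The picture shows the hold-down upright on the plate. Its handle is crosswise to the slot (top crop around (178,202)), and the plate fit is the same as before the job.

```bash
python3 -c "
from workcell import env
print(env.job_done())"
```

```text
the job is handed in; nothing more can be done
None
```

The plate is clamped: the hold-down went through the slot, was pressed to about 14 N on the cup, turned a quarter turn and seated at the expected height; the plate's position fits were unchanged, and the job is handed in at about 22 s.

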